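Sort the plaster bench: casts, moulds and spatula into their trays

TASK

Clear the plaster modeller's bench by sorting its five loose pieces: both white plaster casts go into the green tray, both black rubber moulds into the blue tray, and the red-handled spatula into the yellow tray. Lay every piece flat on the tray's floor, casts and moulds right way up and beside each other, not stacked. The casts are brittle, so set them down rather than dropping them, and leave the tub and the brush pot standing where they are.

Things in the scene. Friction and masses are not known exactly. Their poses are not given: they have to be found in the camera images.
- cast_moulding: off-white plaster cast, a straight piece of cornice moulding: 90 mm along its x, 44 mm wide along its y, 34 mm high; the lower 20 mm are a plain block with upright sides, the top is a rounded moulding profile. About 150 g. Origin at the centre of its flat underside, z up.
- cast_rosette: off-white plaster cast, a round rosette with petals: 52 mm across, 28 mm high, with an upright rim to 18 mm height. About 100 g. Origin at the centre of its flat underside, z up.
- mould_channel: black rubber mould, an oblong trough: 90 mm along its x, 46 mm wide along its y, 30 mm high, open on top, stiff 10 mm walls and floor, pale grey plaster residue on the floor. About 140 g. Origin at the centre of its flat underside, z up.
- mould_round: black rubber mould, a round cup: 54 mm across, 28 mm high, open on top, stiff 8 mm wall and floor, pale grey plaster residue on the floor. About 90 g. Origin at the centre of its flat underside, z up.
- spatula: double-ended modelling spatula lying flat: 140 mm long along its x overall, a red handle in the middle (70 mm long, 18 mm wide along y, 16 mm high, square section) and a steel blade (12 mm wide, 4 mm thick) at each end. About 70 g, balanced at its middle. Origin at the centre of the handle's underside, z up.
- tray_green: green open plastic bench tray, fixed to the bench, 150 mm along its x, 220 mm along its y (its long side), 35 mm high; walls and floor 5 mm thick, so the inside is 140 x 210 mm. Two small 4 mm thick grip lips stick out 11 mm at the middle of the short ends. Origin at the centre of its underside (the inner floor is 5 mm above it), z up.
- tray_blue: blue open plastic bench tray, fixed to the bench, 150 mm along its x, 220 mm along its y (its long side), 35 mm high; walls and floor 5 mm thick, so the inside is 140 x 210 mm. Two small 4 mm thick grip lips stick out 11 mm at the middle of the short ends. Origin at the centre of its underside (the inner floor is 5 mm above it), z up.
- tray_yellow: yellow open plastic bench tray, fixed to the bench, 150 mm along its x, 220 mm along its y (its long side), 35 mm high; walls and floor 5 mm thick, so the inside is 140 x 210 mm. Two small 4 mm thick grip lips stick out 11 mm at the middle of the short ends. Origin at the centre of its underside (the inner floor is 5 mm above it), z up.
- tub: bystander: loose yellow-green plastic tub, open, 60 mm across at the foot and 76 mm at the rim, 65 mm high. Origin at the centre of its underside.
- brush_pot: bystander: loose terracotta pot, 68 mm across, 80 mm high, with three sticks standing out of it up to 130 mm high. Origin at the centre of its underside.

How it is judged:
By the outcome, as a careful person would: the job done as asked, in the order asked, and still so for the second after the job is handed in, with the robot touching nothing.
It also fails if it takes over 136 s, if anything falls off the work surface, if the arm or the gripper's body presses on something with over 40 N, if the wrist force passes 120 N, or if a joint passes its speed limit or range.

ROBOT

A 6-joint arm with a two-finger parallel gripper is mounted at the origin on the work surface. World frame = base frame: x ahead of the robot, y to its left, z up, the work surface at z = 0. Lengths are in m, angles in rad, forces in N, time in s.
With the tool pointing down it reaches from about 0.4 to 0.825 m from the base axis. Payload 7 kg.
Tool frame: the origin (TCP) lies at the very end of the fingers, on their centre line; the grasp point (between the pads) lies 19 mm behind it; y points along the fingers, z is the direction in which the jaws open and shut, and the axes are right-handed (so a half turn about y gives the same grasp; the last joint's range is limited). The gripper opens to 88 mm and grips with 3 to 60 N. Pads are 19 mm wide; open, the fingers measure 130 mm over their backs; the gripper's body (78 mm by 193 mm) begins 47 mm behind the grasp point.
Start: joints at [-0.812, 0.359, 0.012, 0, -1.224, -0.288], TCP at [0.306, -0.602, 0.227] pointing down, gripper open.
Joint ranges: [-3.07, 3.07], [-1.43, 2.12], [-1.02, 1.25], [-3.03, 1.67], [-3.05, -0], [-3.03, 3.03]. Speed limits (rad/s): [2.39, 2.39, 3.01, 3.14, 3.14, 3.14].

INTERFACE

Orientations are given as [roll, pitch, yaw] about the fixed x, y, z axes, in that order (R = Rz(yaw) Ry(pitch) Rx(roll)).
In Python, from station import get_state, grab_frame, job_done, regions_of gives the robot as it stands.
- The arm moves only by the tool drive_tool, never from a script. Its argument "rows" is a list of rows, each a list of 3 entries, a list of its own where there are three numbers: the shift along the world's x, y, z as a fraction of full scale, then the turn about the world's z as a fraction of full scale, then the opening, from 0 (shut) to 1 (fully open). A call has 1 to 12 rows; each row is the pose to reach, as a shift and turn from the pose commanded when the call began; what a row does not reach only later rows make up. Full scale, the value 1, is 30 cm for a shift and 90 degrees for a turn. A row lasts 1/10 s, in which the tool goes at most 50 mm and 8.59 degrees, less where a joint would pass 70% of its speed; a pose out of reach is approached as far as the arm can. A call with a number of a shift or a turn outside -1 to 1 is refused whole. A call with a gripper value outside its range is refused whole. The fingers move at their own pace and stop on an object; "newtons" is the grip in N (left out, the last holds). Time passes only in rows, so rows that repeat a pose let the fingers close. It gives the time, the measured TCP pose, the force and the opening at its end, in the units of the state.
- get_state(): the state, without advancing time (a new reading comes with each control period).
- grab_frame(name): name is "side" or "top"; returns a dict with "img" (400x640x3 uint8, blue, green, red), "fx", "fy", "cx", "cy" (pixels), "k1" (the pictures are not rectified: a ray, as slopes to the right and down, at radius r is drawn at 1 + k1 r^2 times it, then the intrinsics apply), "T" (4x4, takes a point from camera to world coordinates). Camera axes: x right, y down, z forward; pixel columns grow to the right and rows downward; lengths in m; the calibration is good to about 2 mm. A picture is of the moment at which its call begins. There is no depth.
- job_done(): hands the job in, once; it reports no verdict.
Trained networks look in a picture, given as the dict that the camera call returned (one of the last four; its "shot" number tells which), for a name from the list of things; names that differ only in an ending like _2 or _b are one class to them, and where a whole thing is asked for, a point or a joint stands for the part that bears it (a point fixed in the world has none). Each returns a list of dicts, best first, with "confidence" (0 to 1); they miss things now and then, are a little off and sometimes report something else, mostly with a low value. They report only what shows in the picture. A call takes as long as a camera call.
- regions_of(picture, thing): "pixels" (400x640 bool, what is visible of it) and "box" ([left, top, right, bottom] in pixels, round what is visible of it).
The state is a dict: "t": time; "q": joint angles; "qd": joint speeds; "joint_efforts": joint torques, N m; "eef_pos": TCP position; "ee_rot": TCP orientation; "force": force on the tool from outside, world axes, zero at the start; "moment": the same for the moment, N m; "width": finger opening in m.
Only numpy, scipy, OpenCV 4.12 (cv2) and the standard library are available. Lean on these libraries where they do the work, as an engineer would, in place of code of your own. Each camera call takes 0.05 s, during which the arm holds its last target. There are 200 camera calls.

## Working session

There is one attempt and no reset: what is moved stays moved. The work goes in short steps, Python scripts to look and compute and a tool call to move; the robot and the scene stay as the last step left them, time stands still between calls to the robot, and variables do not carry over. Pictures are saved under pics/ and viewed, about 12 in all and at most 16, crops included, and the job is handed in when it is done.

Besides the shell and the picture viewer there is one more tool, called as a command line: name --argument value ..., lists and objects as JSON in quotes. drive_tool: Moves the arm, as the interface text tells. Its arguments: {"type":"object","properties":{"rows":{"type":"array"},"newtons":{"type":"number"}},"required":["rows"]}

```bash
mkdir -p pics
python3 - <<'E'
from station import *
import cv2
s=get_state();print({k:s[k] for k in('t','eef_pos','ee_rot','width','force')})
for n in('top','side'):
    f=grab_frame(n);cv2.imwrite(f'pics/{n}0.png',f['img']);print(n,f['fx'],f['cx'],f['cy'],f['k1'],f['T'])
E
```

```text
{'t': 0.0, 'eef_pos': array([ 0.30593728, -0.60113865,  0.22563333]), 'ee_rot': array([-1.56914353e+00,  1.31134121e-04,  4.70671036e-01]), 'width': 0.08777450163638992, 'force': array([-0.47329427, -0.57361677, -0.58575024])}
top 475.0991938971841 320.5898776616145 192.37490074757955 -0.04655931125085676 [[ 1.17254181e-03 -9.98241923e-01  5.92595069e-02  4.53000625e-01]
 [-9.99999295e-01 -1.15947866e-03  2.54824645e-04 -2.00453604e-02]
 [-1.85666510e-04 -5.92597639e-02 -9.98242579e-01  1.23683994e+00]
 [ 0.00000000e+00  0.00000000e+00  0.00000000e+00  1.00000000e+00]]
side 457.24357151407025 319.4283252058363 203.7722694759778 -0.11663587105421294 [[-0.9583954  -0.17335294  0.22677525  0.30242109]
 [-0.28519361  0.61479937 -0.73531377  0.68646468]
 [-0.01195248 -0.76939619 -0.63866004  0.64590573]
 [ 0.          0.          0.          1.        ]]
```

View pics/top0.png

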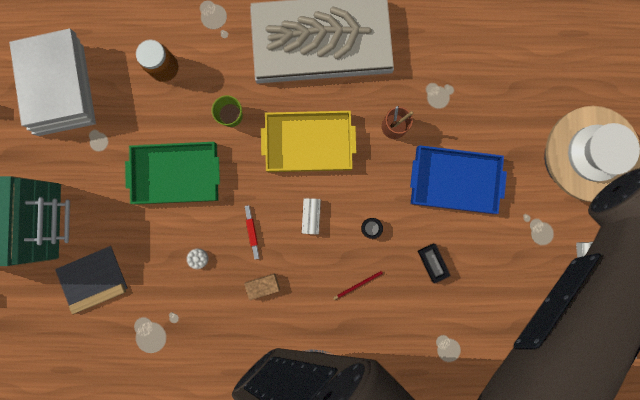

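View pics/side0.png

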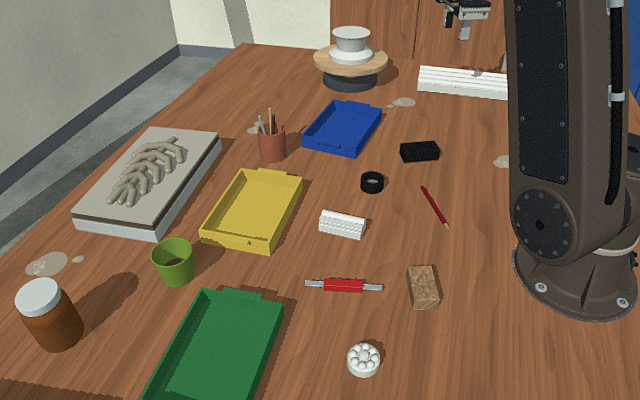

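```bash
cat > h.py <<'E'
from station import *
import cv2, numpy as np
def bp(f,uv,z):
    K=np.array([[f['fx'],0,f['cx']],[0,f['fy'],f['cy']],[0,0,1.]])
    n=cv2.undistortPoints(np.float64(uv).reshape(-1,1,2),K,np.array([f['k1'],0,0,0.]))[:,0]
    d=np.c_[n,np.ones(len(n))]@f['T'][:3,:3].T; o=f['T'][:3,3]
    return o[:2]+d[:,:2]*((z-o[2])/d[:,2])[:,None]
H=dict(cast_moulding=.02,cast_rosette=.018,mould_channel=.03,mould_round=.028,spatula=.012,tray_green=.035,tray_blue=.035,tray_yellow=.035,tub=.065,brush_pot=.08)
def loc(f,name,z=None):
    r=regions_of(f,name)
    if not r: return print(name,'none')
    for q in r[:2]:
        if q['confidence']<.3: continue
        v,u=np.nonzero(q['pixels'])
        if len(u)<15: continue
        p=bp(f,np.c_[u,v],H[name] if z is None else z)*1000
        (c,wh,a)=cv2.minAreaRect(p.astype(np.float32))
        if wh[0]<wh[1]: wh=wh[::-1];a+=90
        print(name,round(q['confidence'],2),'px',round(u.mean()),round(v.mean()),'mean',p.mean(0).round(),'rect',np.round(c),np.round(wh),'long axis deg',round((a+90)%180-90,1))
E
python3 - <<'E'
from h import *
f=grab_frame('top'); g=grab_frame('side')
for n in H: loc(f,n)
print('side')
for n in list(H)[:5]: loc(g,n)
E
```

```text
cast_moulding none
cast_rosette 0.56 px 197 259 mean [355. 296.] rect [355. 296.] [52. 48.] long axis deg -89.7
mould_channel 0.64 px 227 111 mean [735. 222.] rect [735. 220.] [80. 72.] long axis deg 63.4
mould_channel 0.59 px 433 263 mean [ 346. -305.] rect [ 345. -305.] [92. 52.] long axis deg 21.6
mould_round 0.73 px 372 228 mean [ 433. -150.] rect [ 433. -150.] [56. 52.] long axis deg 44.9
spatula 0.56 px 251 233 mean [422. 159.] rect [422. 159.] [139.  22.] long axis deg 11.8
tray_green 0.84 px 173 172 mean [575. 358.] rect [575. 360.] [243. 154.] long axis deg -88.5
tray_blue 0.77 px 458 180 mean [ 557. -369.] rect [ 557. -370.] [245. 156.] long axis deg 82.8
tray_yellow 0.73 px 308 141 mean [656.  12.] rect [657.  12.] [243. 157.] long axis deg -89.9
tub 0.73 px 227 111 mean [727. 214.] rect [728. 213.] [82. 74.] long axis deg 63.4
brush_pot 0.9 px 397 123 mean [ 694. -208.] rect [ 694. -208.] [86. 66.] long axis deg -33.9
side
cast_moulding 0.62 px 341 224 mean [464.  15.] rect [465.  14.] [96. 67.] long axis deg -2.1
cast_rosette 0.81 px 362 360 mean [354. 306.] rect [355. 305.] [60. 49.] long axis deg -78.6
cast_rosette 0.5 px 252 211 mean [657.  21.] rect [660.   6.] [274. 172.] long axis deg -87.8
mould_channel 0.84 px 420 151 mean [ 342. -283.] rect [ 341. -284.] [104.  88.] long axis deg 24.2
mould_round 0.59 px 372 182 mean [ 430. -131.] rect [ 429. -132.] [83. 51.] long axis deg -77.5
spatula 0.84 px 343 285 mean [421. 164.] rect [421. 164.] [139.  29.] long axis deg 11.2
spatula 0.52 px 363 360 mean [354. 302.] rect [354. 301.] [60. 50.] long axis deg -75.9
```

Run:
```python
from h import *
f=grab_frame('top'); im=f['img'][185:250,290:335]
m=(im.min(2)>110).astype(np.uint8)
n,l,s,c=cv2.connectedComponentsWithStats(m);k=1+s[1:,4].argmax();print(s[k])
v,u=np.nonzero(l==k)
for z in(.02,.034):
    p=bp(f,np.c_[u+290,v+185],z)*1000;print(p.mean(0),cv2.minAreaRect(p.astype(np.float32)))
cv2.imwrite('pics/crop.png',cv2.resize(f['img'][180:300,180:480],None,fx=2.66,fy=2.66,interpolation=cv2.INTER_CUBIC))
```

```text
[ 12  13  18  36 603]
[465.32793892   6.03453284] ((466.019775390625, 6.012739181518555), (89.48297882080078, 43.497982025146484), 0.0771384984254837)
[465.18611058   5.73447817] ((465.8699645996094, 5.712932586669922), (88.45345306396484, 42.99752426147461), 0.07715900242328644)
```

View pics/crop.png

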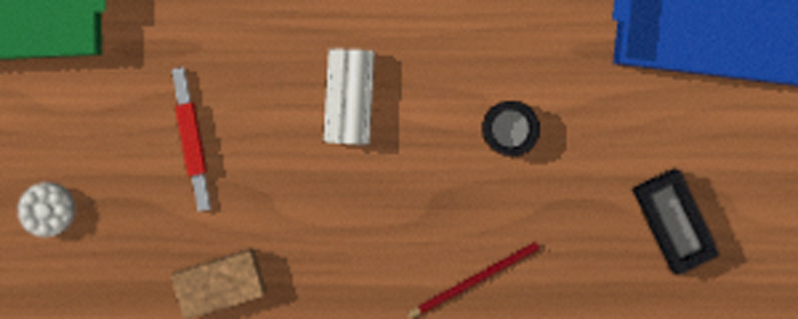

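drive_tool --rows '[[[0.267,1,0.1],-0.16,1],[[0.267,1,0.1],-0.16,1],[[0.267,1,0.1],-0.16,1],[[0.267,1,0.1],-0.16,1],[[0.267,1,0.1],-0.16,1],[[0.267,1,0.1],-0.16,1],[[0.267,1,0.1],-0.16,1],[[0.267,1,0.1],-0.16,1]]' --newtons 20

```text
t: 1.8
eef_pos: [0.387, -0.3001, 0.2575]
ee_rot: [-1.572, -0.002, 0.223]
force: [-0.0, -0.5, 0.0]
width: 0.088
```

drive_tool --rows '[[[0.267,1,-0.3],-0.16,1],[[0.267,1,-0.3],-0.16,1],[[0.267,1,-0.3],-0.16,1],[[0.267,1,-0.3],-0.16,1],[[0.267,1,-0.3],-0.16,1],[[0.267,1,-0.3],-0.16,1],[[0.267,1,-0.3],-0.16,1],[[0.267,1,-0.3],-0.16,1],[[0.267,1,-0.3],-0.16,1]]'

```text
t: 2.7
eef_pos: [0.4665, -0.0019, 0.166]
ee_rot: [-1.572, 0.001, -0.031]
force: [-1.2, -0.5, 0.2]
width: 0.0873
```

drive_tool --rows '[[[0,0.027,-0.15],0,1],[[0,0.027,-0.28],0,1],[[0,0.027,-0.39],0,1],[[0,0.027,-0.46],0,1],[[0,0.027,-0.5],0,1],[[0,0.027,-0.52],0,1],[[0,0.027,-0.537],0,1],[[0,0.027,-0.537],0,1]]'

```text
t: 3.5
eef_pos: [0.4665, 0.0059, 0.0055]
ee_rot: [-1.571, -0.0, -0.033]
force: [-0.3, -0.4, -0.4]
width: 0.0877
```

drive_tool --rows '[[[0,0,0],0,0.2],[[0,0,0],0,0.2],[[0,0,0],0,0.2],[[0,0,0],0,0.2],[[0,0,0],0,0.2],[[0,0,0],0,0.2],[[0,0,0],0,0.2],[[0,0,0],0,0.2],[[0,0,0],0,0.2],[[0,0,0],0,0.2]]'

```text
t: 4.5
eef_pos: [0.4664, 0.0066, 0.0056]
ee_rot: [-1.571, -0.0, -0.032]
force: [-0.4, 0.8, 3.2]
width: 0.044
```

drive_tool --rows '[[[0,0,0.05],0,0.2],[[0,0,0.15],0,0.2],[[0,0,0.3],0,0.2],[[0,0,0.4],0,0.2],[[0.2,0.25,0.45],0.02,0.2],[[0.3,0.5,0.45],0.02,0.2],[[0.363,0.75,0.45],0.02,0.2],[[0.363,0.9,0.45],0.02,0.2],[[0.363,1,0.45],0.02,0.2],[[0.363,1,0.45],0.02,0.2],[[0.363,1,0.45],0.02,0.2]]'

```text
t: 5.6
eef_pos: [0.5754, 0.3102, 0.1394]
ee_rot: [-1.571, 0.0, 0.001]
force: [-0.5, -0.2, -1.3]
width: 0.0442
```

Run:
```python
from h import *
f=grab_frame('side');cv2.imwrite('pics/s1.png',f['img']);print(get_state()['width'],get_state()['eef_pos'],get_state()['force'])
```

```text
0.043882522735894644 [0.57604362 0.31228001 0.13912474] [ 3.37920643  3.24281619 -1.08816764]
```

View pics/s1.png

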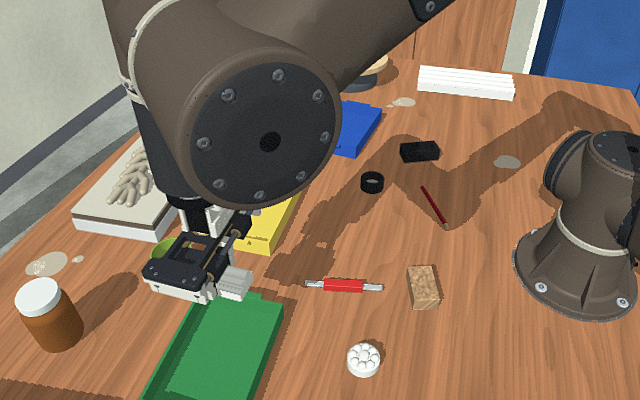

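drive_tool --rows '[[[0,0.013,-0.1],0,0.2],[[0,0.013,-0.22],0,0.2],[[0,0.013,-0.32],0,0.2],[[0,0.013,-0.38],0,0.2],[[0,0.013,-0.41],0,0.2],[[0,0.013,-0.42],0,0.2],[[0,0.013,-0.428],0,0.2],[[0,0.013,-0.432],0,0.2],[[0,0.013,-0.432],0,0.2],[[0,0.013,-0.432],0,0.2]]'

```text
t: 6.65
eef_pos: [0.5756, 0.3108, 0.0117]
ee_rot: [-1.57, -0.001, -0.0]
force: [0.4, -0.2, -1.2]
width: 0.044
```

drive_tool --rows '[[[0,0,-0.002],0,0.2],[[0,0,-0.003],0,0.2],[[0,0,-0.003],0,0.2]]'

```text
t: 6.95
eef_pos: [0.5754, 0.3106, 0.0106]
ee_rot: [-1.57, -0.001, -0.0]
force: [-2.2, 0.0, 3.6]
width: 0.0435
```

drive_tool --rows '[[[0,0,0],0,0.62],[[0,0,0],0,0.62],[[0,0,0],0,0.62],[[0,0,0],0,0.62],[[0,0,0.05],0,0.62],[[0,0,0.15],0,0.62],[[0,0,0.3],0,0.62],[[0,0,0.43],0,0.62],[[0,0,0.43],0,1]]'

```text
t: 7.85
eef_pos: [0.5784, 0.3126, 0.1471]
ee_rot: [-1.564, -0.009, 0.001]
force: [-0.1, 0.5, -0.4]
width: 0.0581
```

drive_tool --rows '[[[-0.737,-0.05,0],0,1],[[-0.737,-0.05,0],0,1],[[-0.737,-0.05,0],0,1],[[-0.737,-0.05,0],0,1],[[-0.737,-0.05,0],0,1],[[-0.737,-0.05,0],0,1],[[-0.737,-0.05,0],0,1],[[-0.737,-0.05,0],0,1]]'

```text
t: 8.65
eef_pos: [0.3548, 0.2959, 0.1395]
ee_rot: [-1.57, -0.001, -0.001]
force: [0.1, 0.3, -0.5]
width: 0.0875
```

Run:
```python
from h import *
f=grab_frame('side');cv2.imwrite('pics/s2.png',f['img']);print(get_state()['width'],get_state()['eef_pos'])
f=grab_frame('top');loc(f,'cast_rosette')
```

```text
0.08741397365849964 [0.35491184 0.295753   0.13919592]
cast_rosette none
```

View pics/s2.png

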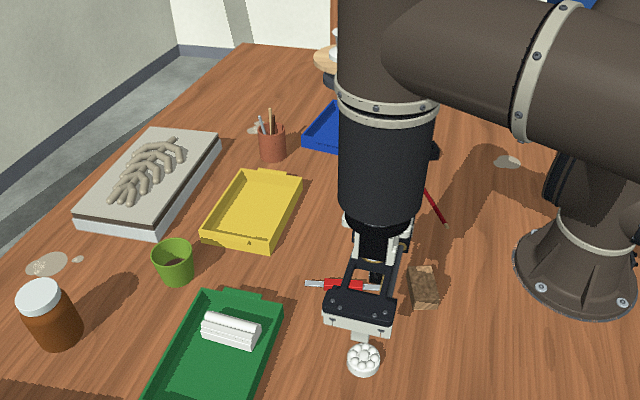

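drive_tool --rows '[[[0,0,-0.1],0,1],[[0,0,-0.22],0,1],[[0,0,-0.32],0,1],[[0,0,-0.38],0,1],[[0,0,-0.41],0,1],[[0,0,-0.43],0,1],[[0,0,-0.445],0,1],[[0,0,-0.445],0,1]]'

```text
t: 9.6
eef_pos: [0.3543, 0.2956, 0.0055]
ee_rot: [-1.571, -0.0, -0.001]
force: [1.1, -0.3, 0.9]
width: 0.0876
```

drive_tool --rows '[[[0,0,0],0,0.3],[[0,0,0],0,0.3],[[0,0,0],0,0.3],[[0,0,0],0,0.3],[[0,0,0],0,0.3],[[0,0,0],0,0.3],[[0,0,0],0,0.3],[[0,0,0],0,0.3],[[0,0,0],0,0.3]]'

```text
t: 10.5
eef_pos: [0.3543, 0.2958, 0.0057]
ee_rot: [-1.57, -0.0, -0.0]
force: [-0.3, 0.8, 6.0]
width: 0.0509
```

drive_tool --rows '[[[0,0,0.05],0,0.3],[[0,0,0.15],0,0.3],[[0,0,0.3],0,0.3],[[0,0,0.44],0,0.3],[[0.15,0.1,0.44],0,0.3],[[0.3,0.2,0.44],0,0.3],[[0.45,0.3,0.44],0,0.3],[[0.6,0.37,0.44],0,0.3],[[0.7,0.37,0.44],0,0.3],[[0.737,0.37,0.44],0,0.3],[[0.737,0.37,0.44],0,0.3],[[0.737,0.37,0.44],0,0.3]]'

```text
t: 11.7
eef_pos: [0.5744, 0.4056, 0.1363]
ee_rot: [-1.572, 0.002, -0.001]
force: [-0.7, -0.2, -1.2]
width: 0.0509
```

drive_tool --rows '[[[0,0,-0.1],0,0.3],[[0,0,-0.22],0,0.3],[[0,0,-0.32],0,0.3],[[0,0,-0.38],0,0.3],[[0,0,-0.4],0,0.3],[[0,0,-0.41],0,0.3],[[0,0,-0.416],0,0.3],[[0,0,-0.419],0,0.3],[[0,0,-0.42],0,0.3],[[0,0,-0.42],0,0.3]]'

```text
t: 12.7
eef_pos: [0.5755, 0.4067, 0.0122]
ee_rot: [-1.57, -0.001, -0.0]
force: [-0.0, -1.1, -0.8]
width: 0.0514
```

drive_tool --rows '[[[0,0,-0.003],0,0.3],[[0,0,-0.005],0,0.3],[[0,0,-0.005],0,0.3]]'

```text
t: 13.0
eef_pos: [0.5755, 0.4066, 0.0108]
ee_rot: [-1.57, -0.001, -0.0]
force: [-2.0, -2.0, 5.0]
width: 0.0511
```

drive_tool --rows '[[[0,0,0],0,0.68],[[0,0,0],0,0.68],[[0,0,0],0,0.68],[[0,0,0],0,0.68],[[0,0,0.05],0,0.68],[[0,0,0.15],0,0.68],[[0,0,0.3],0,0.68],[[0,0,0.43],0,0.68],[[0,0,0.43],0,1]]'

```text
t: 13.9
eef_pos: [0.5782, 0.4089, 0.1476]
ee_rot: [-1.563, -0.009, 0.001]
force: [-0.3, 0.5, 0.1]
width: 0.0633
```

Run:
```python
from h import *
f=grab_frame('top');im=f['img'][235:292,408:460]
m=(im.max(2)<52).astype(np.uint8)
n,l,s,c=cv2.connectedComponentsWithStats(m);k=1+s[1:,4].argmax();print(s[k])
cv2.imwrite('pics/ch.png',np.hstack([cv2.resize(x,None,fx=7,fy=7,interpolation=cv2.INTER_NEAREST) for x in(im,cv2.merge([m*255]*3))]))
v,u=np.nonzero(l==k);p=bp(f,np.c_[u+408,v+235],.03)*1000
print(p.mean(0),cv2.minAreaRect(p.astype(np.float32)))
e,w=np.linalg.eigh(np.cov(p.T));print(np.degrees(np.arctan2(w[1,1],w[0,1])))
loc(f,'mould_channel');loc(f,'mould_round')
```

```text
[ 10   9  32  39 452]
[ 346.58552458 -305.49499866] ((346.4876403808594, -305.5777893066406), (92.72708129882812, 48.73734664916992), 25.06247329711914)
-153.8264269446417
mould_channel 0.76 px 434 263 mean [ 347. -306.] rect [ 347. -307.] [92. 56.] long axis deg 24.6
mould_round 0.75 px 372 228 mean [ 434. -149.] rect [ 434. -149.] [53. 51.] long axis deg -90.0
```

View pics/ch.png

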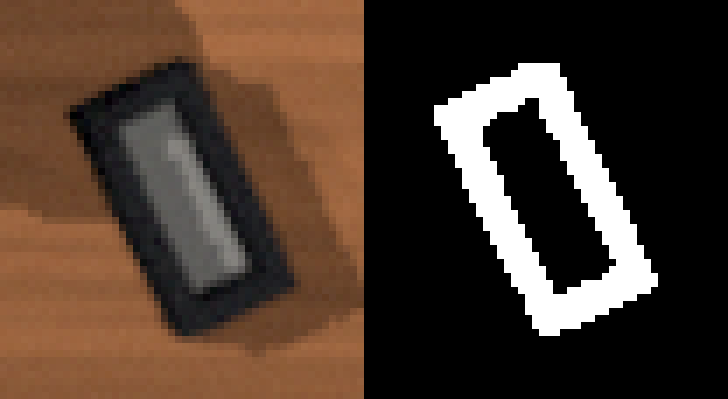

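drive_tool --rows '[[[-0.3,-1,0],0.283,1],[[-0.3,-1,0],0.283,1],[[-0.3,-1,0],0.283,1],[[-0.3,-1,0],0.283,1],[[-0.3,-1,0],0.283,1],[[-0.3,-1,0],0.283,1],[[-0.3,-1,0],0.283,1],[[-0.3,-1,0],0.283,1]]'

```text
t: 14.85
eef_pos: [0.484, 0.1043, 0.1385]
ee_rot: [-1.571, 0.001, 0.442]
force: [1.0, 0.5, -0.7]
width: 0.0876
```

drive_tool --rows '[[[-0.3,-1,0],0,1],[[-0.3,-1,0],0,1],[[-0.3,-1,0],0,1],[[-0.3,-1,0],0,1],[[-0.3,-1,0],0,1],[[-0.3,-1,0],0,1],[[-0.3,-1,0],0,1],[[-0.3,-1,0],0,1]]'

```text
t: 15.65
eef_pos: [0.3951, -0.1949, 0.1384]
ee_rot: [-1.57, 0.001, 0.441]
force: [0.3, -0.4, 0.1]
width: 0.0874
```

drive_tool --rows '[[[-0.163,-0.373,0],0,1],[[-0.163,-0.373,0],0,1],[[-0.163,-0.373,0],0,1],[[-0.163,-0.373,0],0,1],[[-0.163,-0.373,0],0,1],[[-0.163,-0.373,0],0,1]]'

```text
t: 16.25
eef_pos: [0.3472, -0.3046, 0.1387]
ee_rot: [-1.57, 0.0, 0.445]
force: [0.7, -0.6, -0.0]
width: 0.0876
```

drive_tool --rows '[[[0,0,-0.1],0,1],[[0,0,-0.22],0,1],[[0,0,-0.32],0,1],[[0,0,-0.38],0,1],[[0,0,-0.41],0,1],[[0,0,-0.43],0,1],[[0,0,-0.443],0,1],[[0,0,-0.443],0,1]]'

```text
t: 17.05
eef_pos: [0.3468, -0.3054, 0.0063]
ee_rot: [-1.571, -0.0, 0.445]
force: [-0.3, -0.0, 0.6]
width: 0.0874
```

drive_tool --rows '[[[0,0,0],0,0.2],[[0,0,0],0,0.2],[[0,0,0],0,0.2],[[0,0,0],0,0.2],[[0,0,0],0,0.2],[[0,0,0],0,0.2],[[0,0,0],0,0.2],[[0,0,0],0,0.2],[[0,0,0],0,0.2]]'

```text
t: 17.95
eef_pos: [0.3465, -0.3056, 0.0062]
ee_rot: [-1.571, -0.0, 0.444]
force: [-0.2, -0.0, 2.7]
width: 0.0461
```

drive_tool --rows '[[[0,0,0.05],0,0.2],[[0,0,0.15],0,0.2],[[0,0,0.3],0,0.2],[[0,0,0.44],0,0.2],[[0.15,-0.01,0.44],-0.1,0.2],[[0.3,-0.02,0.44],-0.2,0.2],[[0.45,-0.03,0.44],-0.3,0.2],[[0.6,-0.04,0.44],-0.363,0.2],[[0.7,-0.048,0.44],-0.363,0.2],[[0.722,-0.048,0.44],-0.363,0.2],[[0.722,-0.048,0.44],-0.363,0.2],[[0.722,-0.048,0.44],-0.363,0.2]]'

```text
t: 19.15
eef_pos: [0.5617, -0.3195, 0.1374]
ee_rot: [-1.57, 0.002, -0.126]
force: [0.5, -1.1, -1.0]
width: 0.0457
```

drive_tool --rows '[[[0,0,-0.1],0,0.2],[[0,0,-0.22],0,0.2],[[0,0,-0.32],0,0.2],[[0,0,-0.38],0,0.2],[[0,0,-0.4],0,0.2],[[0,0,-0.41],0,0.2],[[0,0,-0.416],0,0.2],[[0,0,-0.42],0,0.2],[[0,0,-0.423],0,0.2],[[0,0,-0.425],0,0.2],[[0,0,-0.425],0,0.2]]'

```text
t: 20.25
eef_pos: [0.5633, -0.3199, 0.0112]
ee_rot: [-1.571, -0.001, -0.126]
force: [-0.8, 1.1, 3.1]
width: 0.046
```

drive_tool --rows '[[[0,0,0],0,0.64],[[0,0,0],0,0.64],[[0,0,0],0,0.64],[[0,0,0],0,0.64],[[0,0,0.05],0,0.64],[[0,0,0.15],0,0.64],[[0,0,0.3],0,0.64],[[0,0,0.42],0,0.64],[[0,0,0.42],0,1]]'

```text
t: 21.15
eef_pos: [0.5663, -0.3213, 0.1442]
ee_rot: [-1.574, -0.01, -0.125]
force: [1.0, 0.3, -0.5]
width: 0.0599
```

drive_tool --rows '[[[-0.43,0.567,0],0,1],[[-0.43,0.567,0],0,1],[[-0.43,0.567,0],0,1],[[-0.43,0.567,0],0,1],[[-0.43,0.567,0],0,1],[[-0.43,0.567,0],0,1],[[-0.43,0.567,0],0,1],[[-0.43,0.567,0],0,1]]'

```text
t: 21.95
eef_pos: [0.435, -0.1503, 0.1368]
ee_rot: [-1.571, -0.001, -0.127]
force: [0.6, 0.3, 0.2]
width: 0.0876
```

drive_tool --rows '[[[0,0,-0.1],0,1],[[0,0,-0.22],0,1],[[0,0,-0.32],0,1],[[0,0,-0.38],0,1],[[0,0,-0.41],0,1],[[0,0,-0.425],0,1],[[0,0,-0.435],0,1],[[0,0,-0.435],0,1]]'

```text
t: 22.75
eef_pos: [0.4345, -0.1499, 0.0063]
ee_rot: [-1.571, -0.001, -0.126]
force: [-0.3, -0.4, -0.6]
width: 0.0877
```

drive_tool --rows '[[[0,0,0],0,0.3],[[0,0,0],0,0.3],[[0,0,0],0,0.3],[[0,0,0],0,0.3],[[0,0,0],0,0.3],[[0,0,0],0,0.3],[[0,0,0],0,0.3],[[0,0,0],0,0.3],[[0,0,0],0,0.3]]'

```text
t: 23.65
eef_pos: [0.4341, -0.1497, 0.0062]
ee_rot: [-1.571, -0.0, -0.126]
force: [-1.5, 1.4, 4.0]
width: 0.0525
```

drive_tool --rows '[[[0,0,0.05],0,0.3],[[0,0,0.15],0,0.3],[[0,0,0.3],0,0.3],[[0,0,0.44],0,0.3],[[0.08,-0.15,0.44],0,0.3],[[0.16,-0.3,0.44],0,0.3],[[0.24,-0.45,0.44],0,0.3],[[0.32,-0.6,0.44],0,0.3],[[0.39,-0.75,0.44],0,0.3],[[0.39,-0.85,0.44],0,0.3],[[0.39,-0.88,0.44],0,0.3],[[0.39,-0.88,0.44],0,0.3]]'

```text
t: 24.85
eef_pos: [0.5499, -0.4148, 0.1364]
ee_rot: [-1.57, 0.002, -0.129]
force: [-0.1, 1.3, -0.5]
width: 0.0524
```

drive_tool --rows '[[[0,0,-0.1],0,0.3],[[0,0,-0.22],0,0.3],[[0,0,-0.32],0,0.3],[[0,0,-0.38],0,0.3],[[0,0,-0.4],0,0.3],[[0,0,-0.41],0,0.3],[[0,0,-0.416],0,0.3],[[0,0,-0.42],0,0.3],[[0,0,-0.423],0,0.3],[[0,0,-0.425],0,0.3],[[0,0,-0.425],0,0.3]]'

```text
t: 25.95
eef_pos: [0.5513, -0.4139, 0.0113]
ee_rot: [-1.571, -0.001, -0.126]
force: [-0.1, 1.8, 2.7]
width: 0.0531
```

drive_tool --rows '[[[0,0,0],0,0.7],[[0,0,0],0,0.7],[[0,0,0],0,0.7],[[0,0,0],0,0.7],[[0,0,0.05],0,0.7],[[0,0,0.15],0,0.7],[[0,0,0.3],0,0.7],[[0,0,0.42],0,0.7],[[0,0,0.42],0,1]]'

```text
t: 26.85
eef_pos: [0.554, -0.4158, 0.1447]
ee_rot: [-1.575, -0.01, -0.125]
force: [0.4, -0.4, 0.8]
width: 0.0651
```

drive_tool --rows '[[[-0.215,0.955,0],0.202,1],[[-0.215,0.955,0],0.202,1],[[-0.215,0.955,0],0.202,1],[[-0.215,0.955,0],0.202,1],[[-0.215,0.955,0],0.202,1],[[-0.215,0.955,0],0.202,1],[[-0.215,0.955,0],0.202,1],[[-0.215,0.955,0],0.202,0.8]]'

```text
t: 27.65
eef_pos: [0.4869, -0.1262, 0.1378]
ee_rot: [-1.571, -0.002, 0.194]
force: [0.3, -0.3, 0.4]
width: 0.0832
```

drive_tool --rows '[[[-0.215,0.955,0],0,0.6],[[-0.215,0.955,0],0,0.6],[[-0.215,0.955,0],0,0.6],[[-0.215,0.955,0],0,0.6],[[-0.215,0.955,0],0,0.6],[[-0.215,0.955,0],0,0.6],[[-0.215,0.955,0],0,0.6],[[-0.215,0.955,0],0,0.6]]'

```text
t: 28.45
eef_pos: [0.4223, 0.1596, 0.1368]
ee_rot: [-1.571, -0.0, 0.192]
force: [-0.3, -0.1, 0.3]
width: 0.0529
```

Run:
```python
from h import *
s=get_state();print(s['width'],s['eef_pos'],s['ee_rot'])
f=grab_frame('side');cv2.imwrite('pics/s3.png',f['img']);loc(f,'spatula',.008)
```

```text
0.05287204082821806 [0.42233871 0.15963826 0.13676228] [-1.57088709e+00 -8.08165880e-05  1.92417337e-01]
spatula 0.89 px 344 285 mean [420. 160.] rect [421. 160.] [138.  29.] long axis deg 10.6
```

View pics/s3.png

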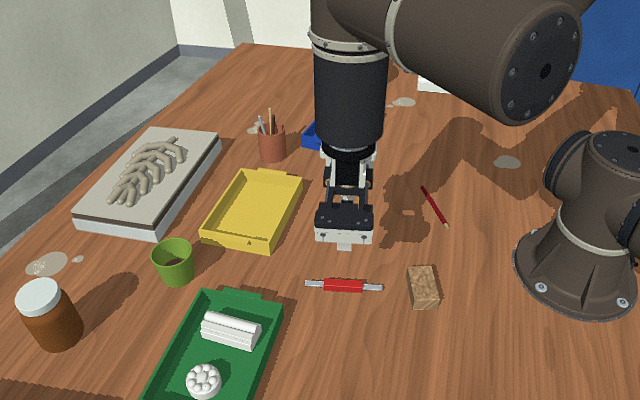

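drive_tool --rows '[[[0,0,-0.1],0,0.6],[[0,0,-0.22],0,0.6],[[0,0,-0.32],0,0.6],[[0,0,-0.38],0,0.6],[[0,0,-0.41],0,0.6],[[0,0,-0.43],0,0.6],[[0,0,-0.443],0,0.6],[[0,0,-0.443],0,0.6]]'

```text
t: 29.35
eef_pos: [0.4223, 0.1592, 0.0039]
ee_rot: [-1.571, -0.0, 0.191]
force: [1.2, 0.2, 0.2]
width: 0.0525
```

drive_tool --rows '[[[0,0,0],0,0],[[0,0,0],0,0],[[0,0,0],0,0],[[0,0,0],0,0],[[0,0,0],0,0],[[0,0,0],0,0],[[0,0,0],0,0],[[0,0,0],0,0],[[0,0,0],0,0]]'

```text
t: 30.25
eef_pos: [0.422, 0.1594, 0.0038]
ee_rot: [-1.571, -0.0, 0.191]
force: [-1.9, 1.0, 5.2]
width: 0.0177
```

drive_tool --rows '[[[0,0,0.05],0,0],[[0,0,0.15],0,0],[[0,0,0.3],0,0],[[0,0,0.45],0,0],[[0.1,-0.05,0.45],0.095,0],[[0.2,-0.12,0.45],0.19,0],[[0.3,-0.19,0.45],0.28,0],[[0.4,-0.26,0.45],0.375,0]]'

```text
t: 31.05
eef_pos: [0.5428, 0.0803, 0.1385]
ee_rot: [-1.571, 0.0, 0.783]
force: [1.3, 0.3, -0.1]
width: 0.018
```

drive_tool --rows '[[[0.1,-0.06,0],0.095,0],[[0.2,-0.12,0],0.19,0],[[0.3,-0.18,0],0.28,0],[[0.383,-0.23,0],0.37,0],[[0.383,-0.23,0],0.46,0],[[0.383,-0.23,0],0.503,0],[[0.383,-0.23,0],0.503,0],[[0.383,-0.23,0],0.503,0]]'

```text
t: 31.85
eef_pos: [0.6566, 0.0122, 0.1381]
ee_rot: [-1.57, 0.0, 1.564]
force: [-0.1, 0.3, -0.9]
width: 0.0176
```

Run:
```python
from h import *
s=get_state();print(s['width'],s['eef_pos'],s['ee_rot'],s['force'])
f=grab_frame('side');cv2.imwrite('pics/s4.png',f['img'])
```

```text
0.017606758349601813 [0.6565541  0.01218921 0.13812261] [-1.56994327e+00  1.74021317e-04  1.56414641e+00] [-0.0871557   0.32531943 -0.9453716 ]
```

View pics/s4.png

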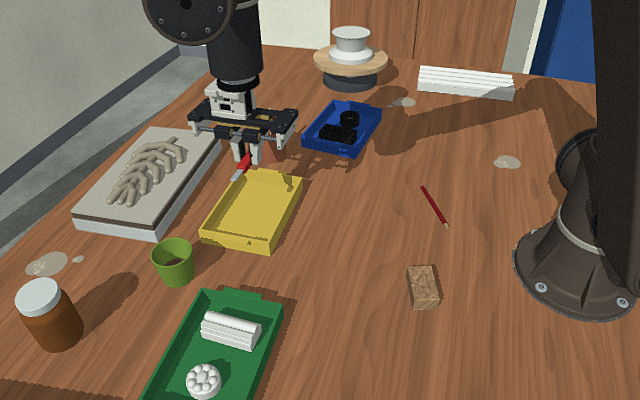

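drive_tool --rows '[[[0,0,-0.1],0,0],[[0,0,-0.22],0,0],[[0,0,-0.32],0,0],[[0,0,-0.38],0,0],[[0,0,-0.4],0,0],[[0,0,-0.415],0,0],[[0,0,-0.423],0,0],[[0,0,-0.428],0,0],[[0,0,-0.431],0,0],[[0,0,-0.434],0,0],[[0,0,-0.434],0,0]]'

```text
t: 33.0
eef_pos: [0.6571, 0.0123, 0.0089]
ee_rot: [-1.572, -0.0, 1.566]
force: [0.4, 0.4, 0.1]
width: 0.0179
```

drive_tool --rows '[[[0,0,-0.002],0,0],[[0,0,-0.003],0,0],[[0,0,-0.003],0,0.4],[[0,0,-0.003],0,0.4],[[0,0,-0.003],0,0.4],[[0,0,-0.003],0,0.4],[[0,0,0.05],0,0.4],[[0,0,0.15],0,0.4],[[0,0,0.3],0,0.4],[[0,0,0.5],0,0.4],[[0,0,0.6],0,0.4]]'

```text
t: 34.1
eef_pos: [0.6573, 0.0122, 0.1914]
ee_rot: [-1.573, -0.0, 1.567]
force: [1.6, 0.8, -0.1]
width: 0.0353
```

drive_tool --rows '[[[-0.7,-0.3,0.1],0,0.5],[[-0.7,-0.3,0.1],0,0.5],[[-0.7,-0.3,0.1],0,0.5],[[-0.7,-0.3,0.1],0,0.5],[[-0.7,-0.3,0.1],0,0.5],[[-0.7,-0.3,0.1],0,0.5],[[-0.7,-0.3,0.1],0,0.5],[[-0.7,-0.3,0.1],0,0.5]]'

```text
t: 34.9
eef_pos: [0.4475, -0.0775, 0.2185]
ee_rot: [-1.571, -0.0, 1.567]
force: [0.2, 0.7, -0.2]
width: 0.044
```

Run:
```python
from h import *
s=get_state();print(s['t'],s['eef_pos'],s['force'])
a=grab_frame('side')
f=grab_frame('top')
cv2.imwrite('pics/fin_s.png',a['img'])
cv2.imwrite('pics/fin_t.png',cv2.resize(f['img'][85:225,110:520],None,fx=1.95,fy=1.95,interpolation=cv2.INTER_CUBIC))
for n in H: loc(f,n,H[n]+(.005 if n in list(H)[:5] else 0))
```

```text
34.9 [ 0.4475306  -0.07752861  0.21852034] [ 0.24897949  0.73403581 -0.22330835]
cast_moulding 0.91 px 193 173 mean [574. 308.] rect [575. 308.] [93. 46.] long axis deg -1.4
cast_rosette 0.72 px 156 173 mean [575. 404.] rect [575. 404.] [55. 47.] long axis deg -90.0
mould_channel 0.56 px 438 179 mean [ 559. -318.] rect [ 559. -318.] [92. 52.] long axis deg -6.5
mould_round 0.93 px 473 182 mean [ 550. -409.] rect [ 551. -408.] [54. 51.] long axis deg -89.9
spatula 0.9 px 307 142 mean [657.  15.] rect [657.  14.] [137.  18.] long axis deg -90.0
tray_green 0.96 px 170 173 mean [573. 364.] rect [574. 362.] [239. 152.] long axis deg -87.3
tray_blue 0.93 px 460 179 mean [ 558. -375.] rect [ 558. -372.] [247. 156.] long axis deg 83.3
tray_yellow 0.81 px 308 141 mean [655.  12.] rect [655.  11.] [244. 157.] long axis deg -88.1
tray_yellow 0.69 px 308 142 mean [653.  12.] rect [654.  14.] [135.  23.] long axis deg -90.0
tub 0.98 px 227 111 mean [727. 215.] rect [728. 215.] [79. 75.] long axis deg 0.8
brush_pot 0.58 px 397 122 mean [ 695. -208.] rect [ 694. -209.] [83. 68.] long axis deg -26.7
```

View pics/fin_s.png

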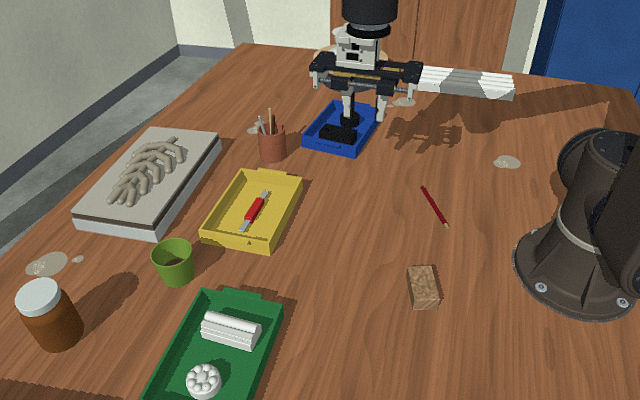

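View pics/fin_t.png

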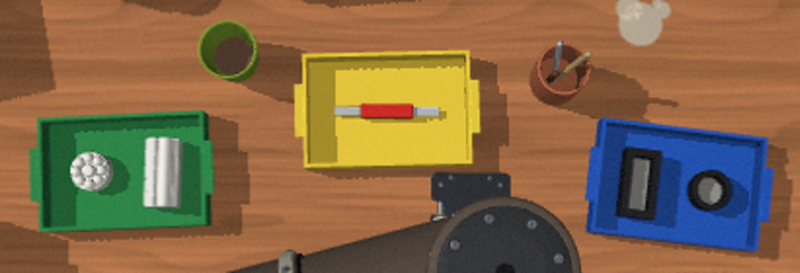

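All five pieces lie flat and apart in the right trays. The tub and pot have not moved, and the arm is clear of everything.

```bash
python3 -c "
from station import *
print(job_done())"
```

```text
the job is handed in; nothing more can be done
None
```

The bench is sorted and the job handed in after about 35 s of robot time, well under the 136 s limit. Both casts are in the green tray, both moulds in the blue tray, and the spatula is in the yellow tray.

- **Placing:** I lowered each piece until the wrist force showed it touching the floor, then opened the jaws and lifted away. For the spatula the reading was close to zero, so I went about 1 mm lower before letting go. The wrist forces reported at the end of each move never passed about 6 N.
- **Last checks:** The final top and side pictures show every piece flat, right way up and beside its neighbour, with nothing stacked. The tub and brush pot are within 2 mm of where they started, and the gripper is clear at about 0.22 m height.
- **Disagreements:** In the first top picture the network missed the moulding, so I found it by brightness instead. It also took the tub for the channel mould. In the last picture it returned a second, weaker yellow tray on the spatula itself. Measured piece positions differ from the commanded ones by up to about 6 mm, which still leaves them well inside the trays.

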